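Load a lying culture tube on the shaker

TASK

Load the glass tube that lies loose on the shaker. Push on its side to roll it back over the mat, without lifting it, until you feel it bear lightly and squarely against the rear bar; keep that light pressure on for a second, then take the fingers off and let it lie still. Then slide the front bar up behind it until the tube is nipped lightly between the two bars, and leave it held so. It is thin glass: never press hard, and leave the other things on the shaker and the bench where they are.

Things in the scene. Friction and masses are not known exactly. Their poses are not given: they have to be found in the camera images.
- shaker: Orbital shaker, fixed to the bench. Origin: centre of its underside; z up, x from its front (control panel) to its rear, y along the bars. Platform 340 mm (x) by 290 mm (y), its flat grey mat 115 mm above the origin. Side rails at y = +-137 mm, 12 mm thick, tops 25 mm above the mat, carry two cross bars along y with end clamps that rise 48 mm above the mat. No lip in front; rear lip 11 mm.
- mat_centre (a point): Centre of the mat's top, axes as the shaker's. The rear bar is clamped tight across the mat, its axis somewhere from 62 to 87 mm behind this point (not measured: find it by touch or by eye) and 16 mm above the mat: a black rubber-sleeved round bar, 16 mm in diameter. The tube touches it with axes 23 mm apart in x. The contact is hard: it gives less than 1 mm at 12 N.
- front_bar: Cross bar at the shaker's front (-x), built like the rear bar: black, 16 mm in diameter, 240 mm long between the clamps. Origin mid-length on its axis, 16 mm above the mat; axes as the shaker's. Its clamps are slack: pushed towards +x it slides against about 4 N of drag (plus 12 N per m/s) and stays where it is left. Starts 105 to 125 mm in front of the mat's centre, about 40 mm clear of the tube.
- tube: Smooth glass culture tube with screw cap, lying on the mat between the bars: a plain cylinder 30 mm in diameter, 120 mm long with cap; 60 to 130 g. Origin: mid-length on its axis, 15 mm above the mat; its y axis runs along the tube, x and z turn as it rolls. Starts up to 0.2 rad askew; rolls with under 1 N. More than 12 N from a finger or the front bar breaks it; 3 to 6 N is a light pressure.
- dish_a: Bystander: clear 60 mm culture dish, 15 mm high, on the mat behind the rear bar; origin at the centre of its underside.
- dish_b: Bystander: a second such dish beside it.
- tube_rack: Bystander: white rack 110 x 200 mm with five upright capped tubes, 117 mm high, on the bench to the left; origin at the centre of its underside.
- media_bottle: Bystander: glass bottle 70 mm in diameter, 140 mm high, on the bench to the left; origin at the centre of its underside.
- tip_box: Bystander: grey box with clear lid, 84 x 122 mm, 78 mm high, on the bench to the right; origin at the centre of its underside.
- marker: Bystander: marker pen 141 mm long, 12 mm thick, lying on the bench to the right; origin under its middle.
- timer: Bystander: flat timer 62 x 72 x 17 mm on the bench to the right; origin at the centre of its underside.
- pipette: Bystander: micropipette about 270 mm long, 26 mm high, lying on the bench to the left rear; origin under its body.
Mind the look-alikes: they are no part of the job. Leave any brown or turquoise look-alike of the tube alone.

How it is judged (in metres and radians):
On the way, in this order (a step that is already met when the one before it is completed fails the run):
1. pushed by the fingers, the tube bears on the shaker's rear bar, square to it within 0.06 rad, not touched by the front bar, for 0.4 s (contact force between tube and shaker above 2.5 N and contact force between the fingers and tube above 1.5 N and contact force between tube and front_bar below 0.05 N and linear speed of tube below 0.01 m/s and x of tube in the frame of shaker above 0.036 m and angle between the y axis of tube and the y axis of shaker, either way round below 0.06 rad), for 0.4 s.
2. let go, the tube lies still in the rear part of the mat, touched by neither the fingers nor the front bar, for 0.4 s (contact force between the fingers and tube below 0.05 N and contact force between tube and front_bar below 0.05 N and x of tube in the frame of shaker above 0.036 m and linear speed of tube below 0.01 m/s), for 0.4 s.
At the end, for the whole second after the job is handed in: The tube lies still on the mat against the rear bar, square to the bars within 0.05 rad, and the front bar by itself keeps it nipped with more than 0.8 N (contact force between tube and front_bar above 0.8 N and x of tube in the frame of front_bar below 0.0246 m and x of tube in the frame of shaker above 0.036 m and angle between the y axis of tube and the y axis of shaker, either way round below 0.05 rad and z of tube in the frame of shaker below 0.134 m and linear speed of tube below 0.01 m/s); the robot touches nothing.
It fails at once if the glass tube pressed with more than 12 N by the fingers or by the front bar (contact force between the fingers and tube above 12 N or contact force between tube and front_bar above 12 N).
It fails at once if the tube lifted more than 8 mm off the mat (z of tube in the frame of shaker above 0.138 m).
It fails at once if a dish on the shaker shifted by more than 10 mm (distance of any of dish_a, dish_b from where it was at the start of the episode above 0.01 m).
It fails at once if another thing on the bench shifted by more than 20 mm (distance of any of tube_rack, media_bottle, tip_box, marker, timer, pipette from where it was at the start of the episode above 0.02 m).
It also fails if it takes over 72 s, if anything falls off the work surface, if the arm or the gripper's body presses on something with over 40 N, if the wrist force passes 120 N, or if a joint passes its speed limit or range.

ROBOT

A 6-joint arm with a two-finger parallel gripper is mounted at the origin on the work surface. World frame = base frame: x ahead of the robot, y to its left, z up, the work surface at z = 0. Lengths are in mm, angles in rad, forces in N, time in s.
With the tool pointing down it reaches from about 350 to 975 mm from the base axis. Payload 7.1 kg.
Tool frame: the origin (TCP) lies between the finger pads; the fingertips stand 17 mm ahead of it and the grasp point (between the pads) lies 2 mm behind it (tip_reach is the y of the fingertips in the tool frame, in mm); y points along the fingers, x is the direction in which the jaws open and shut, and the axes are right-handed (so a half turn about y gives the same grasp; the last joint's range is limited). The gripper opens to 88 mm and grips with 3 to 60 N. Pads are 20 mm wide; open, the fingers measure 115 mm over their backs; the gripper's body (75 mm by 178 mm) begins 61 mm behind the grasp point.
Start: joints at [-1.336, 0.423, 1.63, -0, 1.089, -0.019], TCP at [156.946, -604.957, 239.675] pointing down, gripper open.
Joint ranges: [-3, 3], [-0.9, 2.11], [0.09, 2.58], [-1.31, 4.45], [0.11, 2.69], [-2.54, 2.54]. Speed limits (rad/s): [2.39, 2.39, 3.01, 3.14, 3.14, 3.14].

INTERFACE

Orientations are given as a rotation vector (axis times angle).
In Python, from workcell import get_obs, get_image, camera_model, close_job, silhouettes, tip_of, tip_reach gives the robot as it stands. The module is installed in compiled form; this text tells all that it offers.
- The arm moves only by the tool arm_command, never from a script. Its argument "targets" is a list of rows, each a list of 4 numbers: the shift along the tool's x, y, z in mm, then the turn about the tool's y in rad. A call has 1 to 20 rows; each row shifts and turns the commanded pose from where the row before left it, along the tool's axes as they then stand; what a row does not reach is not made up. A row lasts 1/12 s, in which the tool goes at most 41.7 mm and 7.16 degrees, less where a joint would pass 70% of its speed; a pose out of reach is approached as far as the arm can. A call is refused whole if a number of a shift passes 41.7 or a number of a turn 0.125, either way. A call with a gripper value outside its range is refused whole. "gripper" is the opening in per cent of the stroke, from 0 (shut) to 100 (fully open), set as the call begins (left out, the last holds). The fingers move at their own pace and stop on an object; the grip force is fixed at half the most. Time passes only in rows, so rows that do not move let the fingers close. It gives the time, the measured TCP pose, the force and the opening at its end, in the units of the state.
- get_obs(): the state, without advancing time (a new reading comes with each control period).
- get_image(name): name is "scene" or "top"; returns the picture (384x512x3 uint8, blue, green, red); there is no depth.
- camera_model(name): a dict with "mtx" (3x3 intrinsics, pixels), "position" and "orientation" of the camera in the world. Camera axes: x right, y up, looking along -z (the intrinsics and any distortion apply to the point x, -y, -z); pixel columns grow to the right and rows downward; lengths in mm; the calibration is good to about 2 mm. A picture is of the moment at which its call begins. camera_model takes no time and is no camera call.
- close_job(): hands the job in, once; it reports no verdict.
Trained networks look in the newest picture that a camera, given by its name, has taken for a name from the list of things; names that differ only in an ending like _2 or _b are one class to them, and where a whole thing is asked for, a point or a joint stands for the part that bears it (a point fixed in the world has none). Each returns a list of dicts, best first, with "conf" (0 to 1); they miss things now and then, are a little off and sometimes report something else, mostly with a low value. They report only what shows in the picture. A call takes as long as a camera call. They do not tell look-alikes from the thing itself.
- silhouettes(camera, thing): "pixels" (384x512 bool, what is visible of it) and "at" ([column, row] in pixels, amid what is visible of it).
- tip_of(camera, thing): "at" ([column, row] in pixels: a listed point, or the origin of a listed thing).
The state is a dict: "t": time; "qpos": joint angles; "qvel": joint speeds; "joint_torque": joint torques, N m; "ee_pos": TCP position; "orientation": TCP orientation; "ft_force": force on the tool from outside, world axes, zero at the start; "moment": the same for the moment, N m; "width": finger opening in mm.
Only numpy, scipy, OpenCV 4.12 (cv2) and the standard library are available. Lean on these libraries where they do the work, as an engineer would, in place of code of your own. Each camera call takes 0.05 s, during which the arm holds its last target. There are 200 camera calls.

## Working session

There is one attempt and no reset: what is moved stays moved. The work goes in short steps, Python scripts to look and compute and a tool call to move; the robot and the scene stay as the last step left them, time stands still between calls to the robot, and variables do not carry over. Pictures are saved under pics/ and viewed, about 8 in all and at most 12, crops included, and the job is handed in when it is done.

Besides the shell and the picture viewer there is one more tool, called as a command line: name --pt "numbers of a row" for each row, then --argument value for the rest. arm_command: Moves the arm, as the interface text tells. Its arguments: {"type":"object","properties":{"targets":{"type":"array","items":{"type":"array","items":{"type":"number"}}},"gripper":{"type":"number"}},"required":["targets"]}

```bash
mkdir -p pics; python3 - <<'E'
from workcell import *
import cv2,numpy as np
o=get_obs(); print({k:np.round(v,3) for k,v in o.items()})
print(tip_reach)
ims=[]
for c in("scene","top"):
    im=get_image(c); ims.append(im); cv2.imwrite(f"pics/{c}0.png",im)
    m=camera_model(c); print(c,m)
    for th in("tube","front_bar","shaker","mat_centre","dish_a"):
        for f in(tip_of,) if th!="tube" else (tip_of,silhouettes):
            print(c,th,f.__name__,[(np.round(d["at"],1).tolist(),round(float(d["conf"]),2)) for d in f(c,th)[:4]])
E
```

```text
{'t': np.float64(0.0), 'qpos': array([-1.336,  0.424,  1.631,  0.   ,  1.089, -0.019]), 'qvel': array([ 0.001, -0.   ,  0.001, -0.001, -0.   , -0.001]), 'joint_torque': array([-4.0000e-03, -5.4463e+01, -2.7367e+01,  6.4000e-02,  2.3000e-02,
       -0.0000e+00]), 'ee_pos': array([ 156.823, -604.461,  238.91 ]), 'orientation': array([-1.318,  1.021, -1.019]), 'ft_force': array([-0.37 ,  0.795, -0.182]), 'moment': array([-0.004, -0.048, -0.018]), 'width': np.float64(87.846)}
17.0
scene {'mtx': array([[363.13231013,   0.        , 255.40645385],
       [  0.        , 363.13231013, 194.94695494],
       [  0.        ,   0.        ,   1.        ]]), 'position': array([1039.55364158,  455.41362019,  851.75379327]), 'orientation': array([0.38717631, 0.83831882, 2.19791273])}
scene tube call [([221.0, 307.0], 0.77), ([230.0, 178.9], 0.71), ([316.7, 225.0], 0.69), ([264.7, 261.6], 0.58)]
scene tube call [([222.0, 306.4], 0.91), ([266.8, 266.3], 0.89), ([229.1, 180.4], 0.57), ([316.0, 226.5], 0.57)]
scene front_bar call [([247.5, 160.5], 0.8)]
scene shaker call [([218.6, 209.5], 0.65)]
scene mat
[... 209 characters left out ...]
457],
       [  0.        , 418.71765975, 186.51506949],
       [  0.        ,   0.        ,   1.        ]]), 'position': array([ 350.35715621,   24.52494467, 1258.61074857]), 'orientation': array([ 0.11638776, -0.1486487 , -1.57922494])}
top tube call [([209.5, 161.7], 0.85), ([209.9, 111.7], 0.76), ([304.0, 266.6], 0.71), ([206.1, 228.2], 0.62)]
top tube call [([283.1, 177.7], 0.86), ([205.1, 228.2], 0.83), ([209.7, 112.6], 0.83), ([299.7, 264.0], 0.59)]
top front_bar call [([291.1, 214.5], 0.91)]
top shaker call [([292.8, 177.4], 0.7)]
top mat_centre call [([291.9, 169.4], 0.95), ([393.4, 229.8], 0.73)]
top dish_a call [([312.4, 125.8], 0.78), ([269.0, 125.9], 0.69), ([98.4, 179.3], 0.3)]
```

View pics/scene0.png

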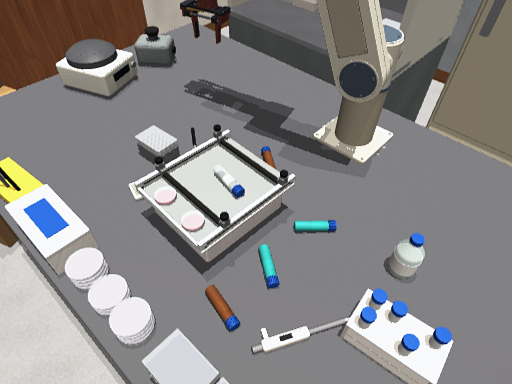

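View pics/top0.png

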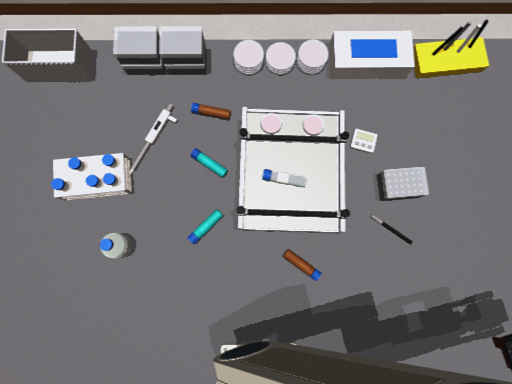

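The wanted tube is the clear one with white label and blue cap on the mat: scene (229,180), top (284,178). The turquoise look-alikes (top (209,162), (206,228)) and brown ones (top (210,112), (302,265)) lie on the bench. I'll confirm in enlarged crops.

```bash
cat > h.py <<'E'
import numpy as np,cv2
from scipy.spatial.transform import Rotation as R
from workcell import *
def ray(c,px):
    m=camera_model(c); K=m["mtx"]; q=R.from_rotvec(m["orientation"])
    d=np.linalg.solve(K,[px[0],px[1],1.0]); return m["position"],q.apply([d[0],-d[1],-d[2]])
def onz(c,px,z):
    p,d=ray(c,px); return p+d*(z-p[2])/d[2]
def proj(c,P):
    m=camera_model(c); v=R.from_rotvec(m["orientation"]).inv().apply(np.atleast_2d(P)-m["position"])
    u=v*[1,-1,-1]@m["mtx"].T; return u[:,:2]/u[:,2:]
E
python3 - <<'E'
from h import *
print(R.from_rotvec(get_obs()["orientation"]).as_matrix().round(3))
a=cv2.imread("pics/top0.png")[100:245,225:360]; b=cv2.imread("pics/scene0.png")[125:260,130:295]
a=cv2.resize(a,None,fx=4,fy=4,interpolation=cv2.INTER_CUBIC);cv2.imwrite("pics/ca.png",a)
b=cv2.resize(b,None,fx=4,fy=4,interpolation=cv2.INTER_CUBIC);cv2.imwrite("pics/cb.png",b)
print("mat",onz("top",[291.9,169.4],115),onz("scene",[216.2,187.2],115))
print("front",onz("top",[291.1,214.5],131),onz("scene",[247.5,160.5],131))
print("dishes",[onz("top",p,115).round() for p in([312.4,125.8],[269,125.9])],[onz("scene",p,115).round() for p in([192,223.4],[165.2,193.8])])
print("tube",onz("top",[283.1,177.7],130),onz("scene",[229.1,180.4],130),onz("scene",[230,178.9],130))
for c in("top","scene"):
    for s in silhouettes(c,"tube"):
        ys,xs=np.nonzero(s["pixels"]); P=np.array([onz(c,p,130)[:2] for p in zip(xs,ys)])
        r=cv2.minAreaRect(P.astype(np.float32)); w,v=np.linalg.eigh(np.cov(P.T)); print(c,np.round(s["at"]),round(s["conf"],2),np.round(r[0]),np.round(r[1]),"axis",v[:,1].round(3))
E
```

```text
[[ 0.251  0.     0.968]
 [-0.968 -0.     0.251]
 [ 0.    -1.    -0.   ]]
mat [592.22285405 -96.3192699  115.        ] [596.54387874 -88.80974496 115.        ]
front [464.24054668 -88.98298294 131.        ] [469.40725487 -89.91385511 131.        ]
dishes [array([ 718., -158.,  115.]), array([719., -35., 115.])] [array([726., -40., 115.]), array([ 710., -171.,  115.])]
tube [566.00379519 -69.861288   130.        ] [563.05664219 -70.9965552  130.        ] [557.22611675 -73.38479924 130.        ]
top [283. 178.] 0.86 [565. -73.] [125.  34.] axis [0.21  0.978]
top [205. 228.] 0.83 [436. 144.] [ 29. 107.] axis [-0.704  0.71 ]
top [210. 113.] 0.83 [761. 132.] [112.  30.] axis [0.217 0.976]
top [300. 264.] 0.59 [ 332. -112.] [112.  29.] axis [0.591 0.807]
top [208. 166.] 0.57 [612. 136.] [111.  28.] axis [0.575 0.818]
scene [222. 306.] 0.91 [832. 182.] [111.  27.] axis [0.216 0.976]
scene [267. 266.] 0.89 [690. 186.] [115.  27.] axis [0.586 0.81 ]
scene [229. 180.] 0.57 [563. -75.] [140.  35.] axis [0.215 0.977]
scene [316. 226.] 0.57 [524. 197.] [ 35. 107.] axis [-0.715  0.699]
scene [268. 153.] 0.46 [412. -62.] [92. 27.] axis [0.557 0.831]
```

View pics/ca.png

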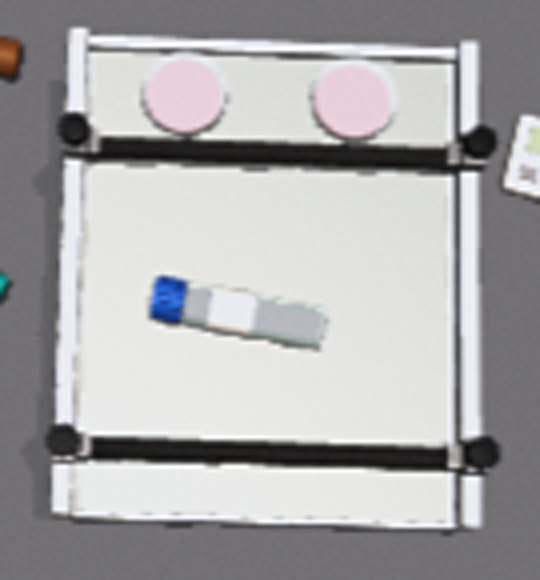

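View pics/cb.png

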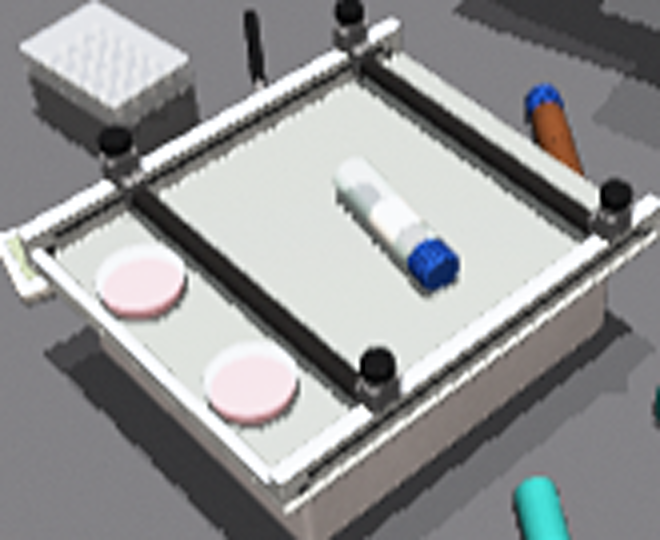

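The crops confirm it: clear tube, blue cap at crop (168,300), lying askew between the two black bars, with both dishes behind the rear bar. Now I'll locate the bars in detail.

```bash
python3 - <<'E'
from h import *
T=lambda u,v:(225+u/4-.4,100+v/4-.4); S=lambda u,v:(130+u/4-.4,125+v/4-.4)
def show(n,c,p,q,z):
    a,b=onz(c,p,z),onz(c,q,z); d=a-b
    print(n,c,"mid",((a+b)/2).round(1)[:2],"len",np.linalg.norm(d).round(1),"yaw",np.arctan2(-d[0],d[1]).round(4),a[:2].round(),b[:2].round())
show("rear","top",T(100,148),T(450,157),131); show("front","top",T(90,446),T(450,458),131)
show("rear","scene",S(352,388),S(137,195),131); show("front","scene",S(592,228),S(362,65),131)
# tops of knobs z=163
show("rearknob","top",T(73,128),T(481,141),163); show("frontknob","top",T(64,438),T(483,453),163)
show("frontedge","top",T(70,517),T(453,528),115)
# dark-bar line fits in the top image: darkest rows per column
g=cv2.cvtColor(cv2.imread("pics/top0.png"),cv2.COLOR_BGR2GRAY).astype(float)
for n,r0,r1 in(("rear",130,144),("front",205,220)):
    P=[]
    for c in range(253,334):
        w=np.clip(110-g[r0:r1,c],0,None)
        if w.sum()>50: P.append(onz("top",(c,(w*np.arange(r0,r1)).sum()/w.sum()),131)[:2])
    P=np.array(P); k=np.polyfit(P[:,1],P[:,0],1); print(n,"x=%.4f*y+%.1f"%tuple(k),"at y=-90:",np.polyval(k,-90).round(1),"rms",np.std(P[:,0]-np.polyval(k,P[:,1])).round(2),"width",w.sum())
E
```

```text
rear top mid [ 679.1 -101.4] len 244.8 yaw -0.0351 [683.  21.] [ 675. -224.]
front top mid [469.4 -92. ] len 244.2 yaw -0.0456 [475.  30.] [ 464. -214.]
rear scene mid [ 678.  -104.9] len 235.2 yaw -0.0564 [685.  13.] [ 671. -222.]
front scene mid [468.6 -91.4] len 242.9 yaw -0.0427 [474.  30.] [ 463. -213.]
rearknob top mid [682.4 -99.6] len 277.8 yaw -0.0413 [688.  39.] [ 677. -238.]
frontknob top mid [470.2 -91.2] len 276.3 yaw -0.048 [477.  47.] [ 464. -229.]
frontedge top mid [422.9 -86.6] len 261.5 yaw -0.0415 [428.  44.] [ 417. -217.]
rear x=0.0429*y+682.3 at y=-90: 678.4 rms 0.34 width 443.0
front x=0.0432*y+472.2 at y=-90: 468.3 rms 0.21 width 408.0
```

arm_command --pt "0 0 0 0.1" --pt "0 0 0 0.1" --pt "0 0 0 0.098" --pt "-32.1 0 19.25 0" --pt "-32.1 0 19.25 0" --pt "-32.1 0 19.25 0" --pt "-32.1 0 19.25 0" --pt "-32.1 0 19.25 0" --pt "-32.1 0 19.25 0" --pt "-32.1 0 19.25 0" --pt "-32.1 0 19.25 0" --pt "-32.1 0 19.25 0" --pt "-32.1 0 19.25 0" --pt "-32.1 0 19.25 0" --pt "-32.1 0 19.25 0" --pt "-32.1 0 19.25 0" --pt "-32.1 0 19.25 0" --pt "-32.1 0 19.25 0" --pt "-32.1 0 19.25 0" --pt "-32.1 0 19.25 0" --gripper 60

```text
t: 2.47
ee_pos: [508.8, -72.5, 239.9]
orientation: [-1.188, 1.241, -1.242]
ft_force: [0.8, -0.6, 0.6]
width: 52.8
```

arm_command --pt "0 20 0 0" --pt "0 20 0 0" --pt "0 20 0 0" --pt "0 20 0 0" --pt "0 14 0 0" --pt "0 4 0 0" --pt "0 0 0 0"

```text
t: 3.05
ee_pos: [507.4, -74.1, 140.8]
orientation: [-1.189, 1.243, -1.24]
ft_force: [0.1, -0.2, -0.1]
width: 52.6
```

```bash
python3 - <<'E'
from h import *
o=get_obs(); M=R.from_rotvec(o["orientation"]).as_matrix(); print(M.round(4),np.arctan2(M[1,2],M[0,2]),o["ee_pos"],o["ft_force"],o["width"])
a=get_image("scene")[110:260,130:330]; cv2.imwrite("pics/d.png",cv2.resize(a,None,fx=4,fy=4,interpolation=cv2.INTER_CUBIC))
E
```

```text
[[-4.41e-02 -2.10e-03  9.99e-01]
 [-9.99e-01  4.00e-04 -4.41e-02]
 [-3.00e-04 -1.00e+00 -2.10e-03]] -0.04409389798319714 [507.37686512 -74.10900311 140.79169133] [ 0.10125602 -0.22651693 -0.1205598 ] 52.63675976639735
```

View pics/d.png

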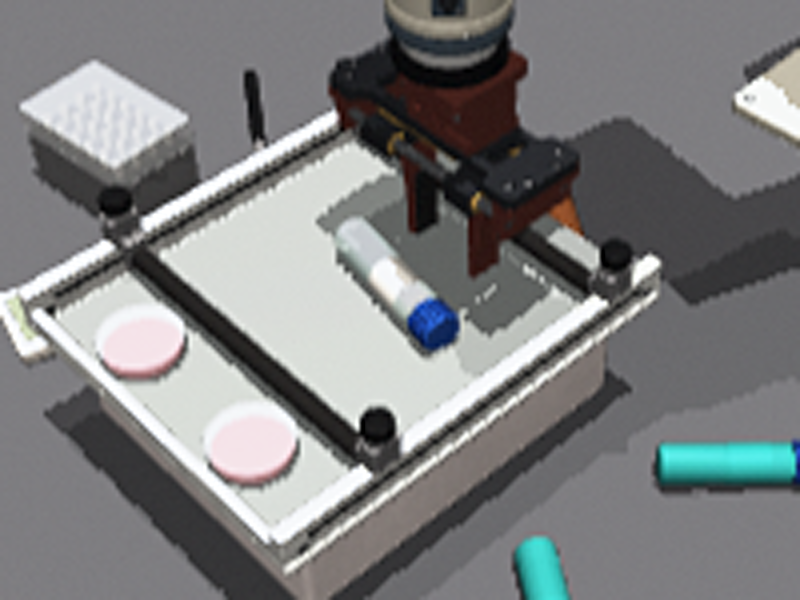

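Fingers are down between the front bar and the tube, at crop (425,215) and (485,265), centred on it. Starting the push.

arm_command --pt "0 1 2 0" --pt "0 1 2 0" --pt "0 0 2 0" --pt "0 0 2 0" --pt "0 0 2 0" --pt "0 0 2 0" --pt "0 0 2 0" --pt "0 0 2 0" --pt "0 0 2 0" --pt "0 0 2 0" --pt "0 0 2 0" --pt "0 0 2 0" --pt "0 0 2 0" --pt "0 0 2 0" --pt "0 0 2 0" --pt "0 0 2 0" --pt "0 0 2 0" --pt "0 0 2 0" --pt "0 0 2 0" --pt "0 0 2 0"

```text
t: 4.77
ee_pos: [548.2, -76.0, 139.7]
orientation: [-1.188, 1.242, -1.242]
ft_force: [1.2, 0.5, 1.0]
width: 52.6
```

arm_command --pt "0 0 2 0" --pt "0 0 2 0" --pt "0 0 2 0" --pt "0 0 2 0" --pt "0 0 2 0" --pt "0 0 2 0" --pt "0 0 2 0" --pt "0 0 2 0" --pt "0 0 2 0" --pt "0 0 2 0" --pt "0 0 2 0" --pt "0 0 2 0" --pt "0 0 2 0" --pt "0 0 2 0" --pt "0 0 2 0" --pt "0 0 2 0" --pt "0 0 2 0" --pt "0 0 2 0" --pt "0 0 2 0" --pt "0 0 2 0"

```text
t: 6.43
ee_pos: [588.1, -77.8, 139.7]
orientation: [-1.188, 1.242, -1.242]
ft_force: [-1.3, 0.5, 0.6]
width: 52.8
```

```bash
python3 - <<'E'
from h import *
o=get_obs(); print(o["ee_pos"],o["ft_force"],o["moment"])
for i in(0,1):
    im=get_image(("scene","top")[i])
    for s in silhouettes(("scene","top")[i],"tube"):
        c=("scene","top")[i]; ys,xs=np.nonzero(s["pixels"]); P=np.array([onz(c,p,130)[:2] for p in zip(xs,ys)]); w,v=np.linalg.eigh(np.cov(P.T)); print(c,np.round(s["at"]),P.mean(0).round(),np.round(cv2.minAreaRect(P.astype(np.float32))[1]),v[:,1].round(3))
    if i==0: cv2.imwrite("pics/e.png",cv2.resize(im[110:260,130:330],None,fx=4,fy=4,interpolation=cv2.INTER_CUBIC))
E
```

```text
[588.12697073 -77.78223486 139.67489278] [-1.28897362  0.47715242  0.58118574] [0.02490959 0.0248334  0.03465827]
scene [266. 266.] [691. 188.] [113.  25.] [0.576 0.817]
scene [222. 308.] [833. 185.] [111.  27.] [0.243 0.97 ]
scene [317. 226.] [521. 198.] [ 35. 108.] [-0.736  0.677]
scene [267. 152.] [412. -62.] [96. 28.] [0.57  0.822]
scene [213. 189.] [617. -82.] [140.  33.] [0.219 0.976]
top [209. 111.] [760. 131.] [112.  29.] [0.224 0.975]
top [208. 162.] [611. 135.] [115.  29.] [0.575 0.818]
top [201. 230.] [436. 145.] [ 29. 107.] [-0.702  0.712]
```

View pics/e.png

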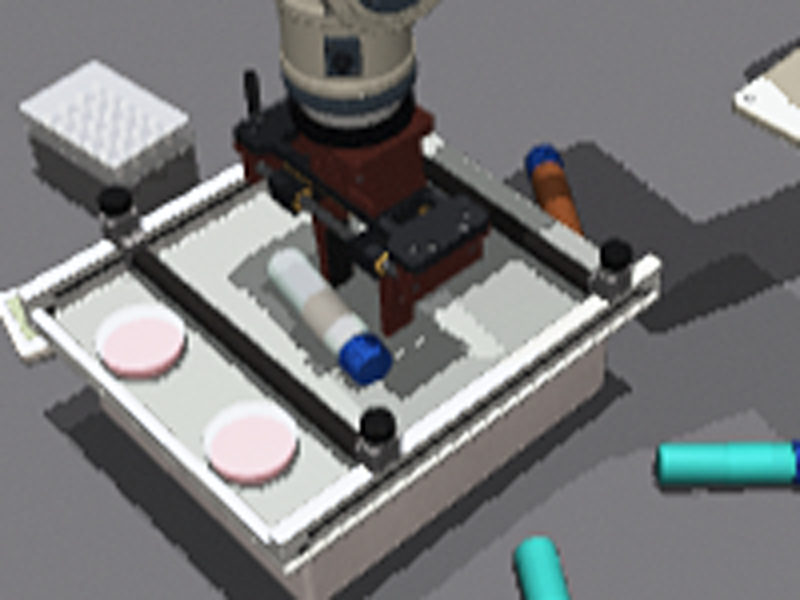

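The tube has rolled ahead still askew (crop (270,255) to (370,360)); it will meet the bar cap end first and be squared by the fingers. Continuing, shifting the fingers a little to -y.

arm_command --pt "0.8 0 2 0" --pt "0.8 0 2 0" --pt "0.8 0 2 0" --pt "0.8 0 2 0" --pt "0.8 0 2 0" --pt "0.8 0 2 0" --pt "0.8 0 2 0" --pt "0.8 0 2 0" --pt "0.8 0 2 0" --pt "0.8 0 2 0" --pt "0 0 2 0" --pt "0 0 2 0" --pt "0 0 2 0" --pt "0 0 2 0"

```text
t: 7.8
ee_pos: [615.7, -87.0, 139.7]
orientation: [-1.188, 1.242, -1.242]
ft_force: [-1.3, -0.7, 0.9]
width: 52.9
```

arm_command --pt "0 0 1 0" --pt "0 0 1 0" --pt "0 0 1 0" --pt "0 0 1 0" --pt "0 0 1 0" --pt "0 0 1 0" --pt "0 0 0 0"

```text
t: 8.38
ee_pos: [621.7, -87.3, 139.7]
orientation: [-1.188, 1.242, -1.242]
ft_force: [-0.5, -0.2, 0.3]
width: 52.6
```

```bash
python3 - <<'E'
from h import *
o=get_obs(); print(o["ee_pos"],o["ft_force"],o["moment"])
for c in("scene","top"):
    im=get_image(c)
    for s in silhouettes(c,"tube"):
        ys,xs=np.nonzero(s["pixels"]); P=np.array([onz(c,p,130)[:2] for p in zip(xs,ys)]); w,v=np.linalg.eigh(np.cov(P.T)); print(c,np.round(s["at"]),P.mean(0).round(),np.round(cv2.minAreaRect(P.astype(np.float32))[1]),v[:,1].round(3))
    if c=="scene": cv2.imwrite("pics/f.png",cv2.resize(im[110:260,130:330],None,fx=4,fy=4,interpolation=cv2.INTER_CUBIC))
E
```

```text
[621.73412684 -87.3209268  139.69141333] [-0.47510984 -0.22057179  0.29352272] [-0.01619308  0.04668416  0.00821842]
scene [314. 226.] [523. 196.] [ 31. 107.] [-0.717  0.697]
scene [221. 307.] [833. 185.] [111.  29.] [0.224 0.975]
scene [268. 151.] [411. -62.] [92. 26.] [0.553 0.833]
scene [266. 264.] [692. 189.] [117.  29.] [0.584 0.812]
scene [201. 193.] [648. -88.] [134.  30.] [0.122 0.993]
scene [262. 168.] [461. -47.] [ 56. 233.] [-0.037  0.999]
top [208. 162.] [613. 139.] [108.  27.] [0.584 0.812]
top [202. 228.] [440. 141.] [ 25. 100.] [-0.691  0.723]
top [214. 113.] [760. 127.] [107.  29.] [0.226 0.974]
```

View pics/f.png

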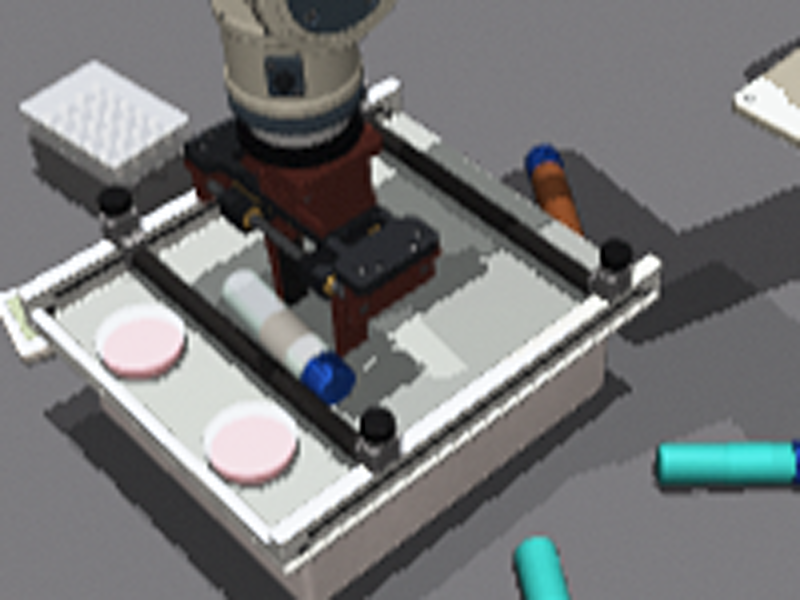

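The cap end has met the bar and the tube is squaring up (crop (240,285) to (335,385)). Now going in small steps, reading the force.

arm_command --pt "0 0 0.6 0" --pt "0 0 0.6 0" --pt "0 0 0.6 0" --pt "0 0 0.6 0" --pt "0 0 0.6 0" --pt "0 0 0 0"

```text
t: 9.08
ee_pos: [624.7, -87.4, 139.7]
orientation: [-1.188, 1.242, -1.242]
ft_force: [0.2, -0.2, 1.3]
width: 52.5
```

```bash
cat > f.py <<'E'
from h import *
o=get_obs(); print(o["t"],o["ee_pos"].round(2),o["ft_force"].round(2),o["moment"].round(3),"j",o["joint_torque"].round(2))
E
python3 f.py
```

```text
9.0833 [624.68 -87.44 139.71] [ 0.17 -0.2   1.27] [0.037 0.039 0.008] j [ 3.000e-02 -5.794e+01 -2.343e+01  3.000e-02 -9.000e-02 -0.000e+00]
```

arm_command --pt "0 0 0.5 0" --pt "0 0 0.5 0" --pt "0 0 0.5 0" --pt "0 0 0 0"

```text
t: 9.42
ee_pos: [626.2, -87.5, 139.7]
orientation: [-1.188, 1.242, -1.242]
ft_force: [0.0, 0.2, 0.3]
width: 52.6
```

arm_command --pt "0 0 0.5 0" --pt "0 0 0.5 0" --pt "0 0 0.5 0" --pt "0 0 0 0"

```text
t: 9.75
ee_pos: [627.7, -87.5, 139.7]
orientation: [-1.188, 1.242, -1.242]
ft_force: [-0.4, -1.0, 0.6]
width: 52.8
```

arm_command --pt "0 0 0.4 0" --pt "0 0 0.4 0" --pt "0 0 0 0"

```text
t: 10.0
ee_pos: [628.4, -87.6, 139.7]
orientation: [-1.188, 1.242, -1.242]
ft_force: [-0.7, -0.2, -0.1]
width: 52.8
```

arm_command --pt "0 0 0.4 0" --pt "0 0 0.4 0" --pt "0 0 0 0"

```text
t: 10.25
ee_pos: [629.2, -87.6, 139.7]
orientation: [-1.188, 1.242, -1.242]
ft_force: [0.5, 0.4, -0.2]
width: 53.0
```

arm_command --pt "0 0 0.4 0" --pt "0 0 0.4 0" --pt "0 0 0 0"

```text
t: 10.5
ee_pos: [629.3, -87.6, 139.6]
orientation: [-1.189, 1.243, -1.241]
ft_force: [-4.6, 0.4, 1.8]
width: 52.9
```

Contact: 4.6 N at x = 629.3. Holding.

arm_command --pt "0 0 0 0" --pt "0 0 0 0" --pt "0 0 0 0" --pt "0 0 0 0" --pt "0 0 0 0" --pt "0 0 0 0"

```text
t: 11.0
ee_pos: [629.4, -87.6, 139.6]
orientation: [-1.189, 1.243, -1.241]
ft_force: [-5.2, -0.3, 2.6]
width: 52.5
```

```bash
python3 f.py; python3 - <<'E'
from h import *
for c in("scene",):
    im=get_image(c)
    for s in silhouettes(c,"tube"):
        ys,xs=np.nonzero(s["pixels"]); P=np.array([onz(c,p,130)[:2] for p in zip(xs,ys)]); w,v=np.linalg.eigh(np.cov(P.T)); print(c,np.round(s["at"]),P.mean(0).round(),np.round(cv2.minAreaRect(P.astype(np.float32))[1]),v[:,1].round(3))
    cv2.imwrite("pics/g.png",cv2.resize(im[150:240,150:250],None,fx=6,fy=6,interpolation=cv2.INTER_CUBIC))
E
python3 f.py
```

```text
11.0 [629.37 -87.64 139.56] [-5.21 -0.33  2.61] [-0.028  0.953  0.027] j [  0.49 -57.59 -25.96   0.22  -1.61  -0.  ]
scene [218. 304.] [832. 184.] [111.  26.] [0.23  0.973]
scene [201. 195.] [652. -87.] [138.  32.] [0.06  0.998]
scene [267. 153.] [411. -64.] [100.  31.] [0.558 0.83 ]
scene [315. 224.] [522. 197.] [ 31. 102.] [-0.717  0.697]
11.1 [629.38 -87.61 139.54] [-5.97  0.5   3.03] [-0.007  0.844  0.011] j [  0.49 -57.59 -25.96   0.22  -1.61  -0.  ]
```

View pics/g.png

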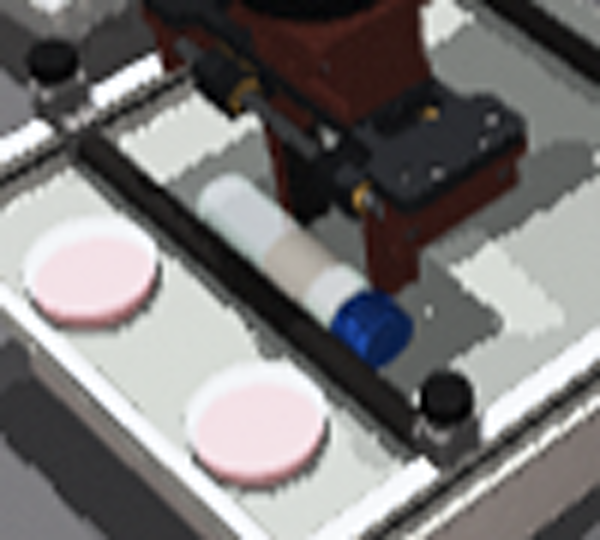

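The tube lies parallel along the bar (cap at crop (370,330), other end (230,200)), axis (0.06, 0.998) vs bar (0.044, 0.999): square. Holding a bit more, then backing off.

arm_command --pt "0 0 0 0" --pt "0 0 0 0" --pt "0 0 0 0" --pt "0 0 0 0" --pt "0 0 0 0" --pt "0 0 0 0" --pt "0 0 -0.3 0" --pt "0 0 -0.3 0" --pt "0 0 -0.5 0" --pt "0 0 -1 0" --pt "0 0 -2 0" --pt "0 0 -4 0" --pt "0 0 -6 0" --pt "0 0 -8 0" --pt "0 0 -8 0" --pt "0 0 0 0" --pt "0 0 0 0"

```text
t: 12.52
ee_pos: [599.3, -86.3, 139.8]
orientation: [-1.188, 1.242, -1.242]
ft_force: [0.4, -0.3, 0.3]
width: 52.4
```

```bash
python3 f.py; python3 - <<'E'
from h import *
for c in("scene",):
    im=get_image(c)
    for s in silhouettes(c,"tube"):
        ys,xs=np.nonzero(s["pixels"]); P=np.array([onz(c,p,130)[:2] for p in zip(xs,ys)]); w,v=np.linalg.eigh(np.cov(P.T)); print(c,np.round(s["at"]),P.mean(0).round(),np.round(cv2.minAreaRect(P.astype(np.float32))[1]),v[:,1].round(3))
E
```

```text
12.5167 [599.31 -86.33 139.85] [ 0.4  -0.31  0.34] [-0.021 -0.021 -0.015] j [-3.000e-02 -5.553e+01 -2.201e+01  1.000e-02 -2.000e-02 -1.000e-02]
scene [268. 265.] [691. 188.] [115.  27.] [0.585 0.811]
scene [221. 306.] [832. 183.] [110.  27.] [0.204 0.979]
scene [312. 225.] [524. 195.] [ 31. 106.] [-0.709  0.705]
scene [204. 195.] [651. -90.] [135.  30.] [0.071 0.997]
scene [268. 151.] [408. -68.] [91. 31.] [0.589 0.808]
```

Tube stays at the bar, still (651,-90). Going over to the front bar.

arm_command --pt "0 -15 0 0" --pt "0 -15 0 0" --pt "0 -18 0 0" --pt "1.4 0 -20.5 0" --pt "1.4 0 -20.5 0" --pt "1.4 0 -20.5 0" --pt "1.4 0 -20.5 0" --pt "1.4 0 -20.5 0" --pt "1.4 0 -20.5 0" --pt "1.4 0 -20.5 0" --pt "1.4 0 -20.5 0" --pt "0 0 0 0" --pt "0 16 0 0" --pt "0 16 0 0" --pt "0 12 0 0" --pt "0 4 0 0" --pt "0 0 0 0" --gripper 100

```text
t: 14.03
ee_pos: [435.9, -90.2, 139.0]
orientation: [-1.189, 1.243, -1.241]
ft_force: [-0.8, -0.9, 0.6]
width: 88.0
```

```bash
python3 f.py; python3 - <<'E'
from h import *
im=get_image("scene")
cv2.imwrite("pics/i.png",cv2.resize(im[110:260,130:330],None,fx=4,fy=4,interpolation=cv2.INTER_CUBIC))
E
```

```text
14.0333 [435.92 -90.23 138.97] [-0.8  -0.92  0.61] [ 0.007 -0.019  0.022] j [-2.000e-02 -3.902e+01 -1.823e+01  2.000e-02 -2.700e-01  0.000e+00]
```

View pics/i.png

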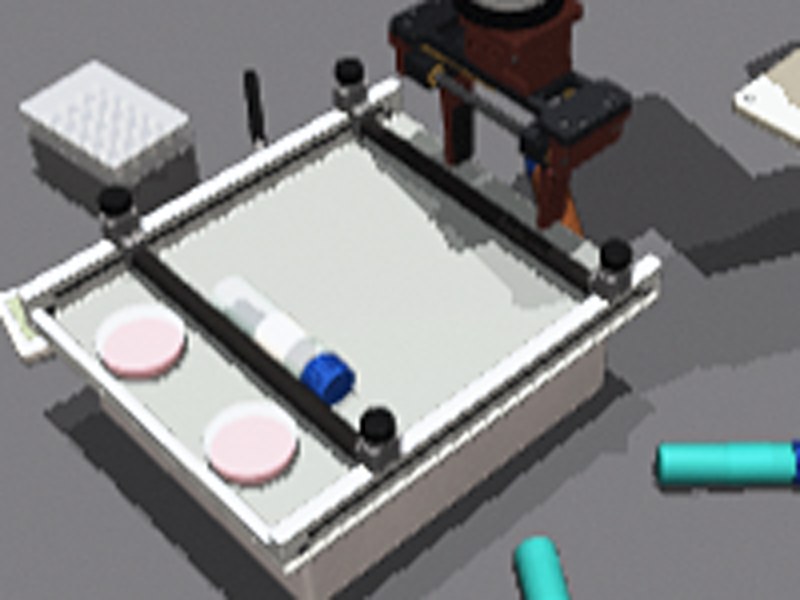

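Tube still at the rear bar (cap crop (328,378)), fingers down in front of the front bar. Sliding the bar.

arm_command --pt "0 0 3 0" --pt "0 0 3 0" --pt "0 0 3 0" --pt "0 0 2 0" --pt "0 0 2 0" --pt "0 0 3 0" --pt "0 0 4 0" --pt "0 0 4 0" --pt "0 0 4 0" --pt "0 0 4 0" --pt "0 0 4 0" --pt "0 0 4 0" --pt "0 0 4 0" --pt "0 0 4 0" --pt "0 0 4 0" --pt "0 0 4 0"

```text
t: 15.42
ee_pos: [491.7, -92.7, 139.6]
orientation: [-1.188, 1.242, -1.241]
ft_force: [-4.6, 1.3, 1.3]
width: 87.9
```

```bash
python3 f.py
```

```text
15.4167 [491.74 -92.66 139.58] [-4.64  1.25  1.35] [0.322 0.797 0.021] j [-4.200e-01 -4.563e+01 -2.244e+01 -8.000e-02 -1.530e+00  1.000e-02]
```

arm_command --pt "0 0 4 0" --pt "0 0 4 0" --pt "0 0 4 0" --pt "0 0 4 0" --pt "0 0 4 0" --pt "0 0 4 0" --pt "0 0 4 0" --pt "0 0 4 0" --pt "0 0 4 0" --pt "0 0 4 0" --pt "0 0 4 0" --pt "0 0 4 0" --pt "0 0 4 0" --pt "0 0 4 0" --pt "0 0 4 0" --pt "0 0 4 0" --pt "0 0 4 0" --pt "0 0 4 0" --pt "0 0 4 0" --pt "0 0 4 0"

```text
t: 17.08
ee_pos: [571.7, -96.2, 139.6]
orientation: [-1.188, 1.242, -1.242]
ft_force: [-4.8, 1.3, 0.3]
width: 87.9
```

arm_command --pt "0 0 3 0" --pt "0 0 3 0" --pt "0 0 3 0" --pt "0 0 3 0" --pt "0 0 3 0" --pt "0 0 3 0" --pt "0 0 3 0" --pt "0 0 3 0" --pt "0 0 2 0" --pt "0 0 1 0" --pt "0 0 0 0"

```text
t: 18.0
ee_pos: [598.8, -97.5, 139.7]
orientation: [-1.188, 1.241, -1.242]
ft_force: [-2.3, 0.9, -0.2]
width: 87.8
```

```bash
python3 f.py; python3 - <<'E'
from h import *
im=get_image("scene")
cv2.imwrite("pics/j.png",cv2.resize(im[150:240,150:270],None,fx=6,fy=6,interpolation=cv2.INTER_CUBIC))
E
python3 f.py
```

```text
18.0 [598.77 -97.48 139.66] [-2.3   0.85 -0.17] [0.354 0.464 0.023] j [-9.000e-01 -5.659e+01 -2.502e+01 -2.900e-01 -9.000e-01  3.000e-02]
18.05 [598.77 -97.57 139.73] [-2.08  1.43 -1.35] [0.322 0.423 0.021] j [-7.000e-01 -5.665e+01 -2.485e+01 -2.200e-01 -8.300e-01  2.000e-02]
```

View pics/j.png

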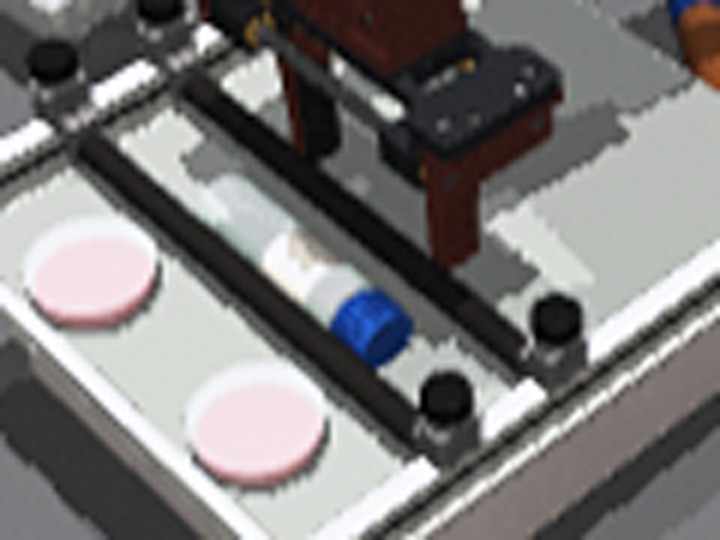

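Front bar lies parallel, roughly 14 mm short of the tube. Closing slowly.

arm_command --pt "0 0 1 0" --pt "0 0 1 0" --pt "0 0 1 0" --pt "0 0 1 0" --pt "0 0 1 0" --pt "0 0 1 0" --pt "0 0 1 0" --pt "0 0 1 0" --pt "0 0 0.5 0" --pt "0 0 0.5 0"

```text
t: 18.88
ee_pos: [607.4, -97.9, 139.7]
orientation: [-1.188, 1.242, -1.242]
ft_force: [-3.7, 1.0, 1.0]
width: 88.1
```

arm_command --pt "0 0 0.4 0" --pt "0 0 0.4 0" --pt "0 0 0.4 0"

```text
t: 19.13
ee_pos: [608.6, -98.0, 139.7]
orientation: [-1.188, 1.242, -1.242]
ft_force: [-4.3, 0.4, -0.6]
width: 87.6
```

arm_command --pt "0 0 0.4 0" --pt "0 0 0.4 0" --pt "0 0 0.4 0"

```text
t: 19.38
ee_pos: [609.8, -98.0, 139.7]
orientation: [-1.188, 1.242, -1.242]
ft_force: [-4.2, -0.3, 1.2]
width: 88.1
```

arm_command --pt "0 0 0.4 0" --pt "0 0 0.4 0" --pt "0 0 0.4 0"

```text
t: 19.63
ee_pos: [611.0, -98.1, 139.7]
orientation: [-1.188, 1.242, -1.242]
ft_force: [-4.1, 0.2, -0.1]
width: 88.0
```

arm_command --pt "0 0 0.3 0" --pt "0 0 0.3 0"

```text
t: 19.8
ee_pos: [611.6, -98.1, 139.7]
orientation: [-1.188, 1.242, -1.242]
ft_force: [-3.8, 0.2, -0.6]
width: 87.8
```

arm_command --pt "0 0 0.3 0" --pt "0 0 0.3 0"

```text
t: 19.97
ee_pos: [612.1, -98.1, 139.7]
orientation: [-1.188, 1.242, -1.242]
ft_force: [-3.7, -0.1, 0.5]
width: 87.5
```

arm_command --pt "0 0 0.3 0" --pt "0 0 0.3 0"

```text
t: 20.13
ee_pos: [612.8, -98.1, 139.7]
orientation: [-1.188, 1.242, -1.242]
ft_force: [-4.2, -0.5, 0.6]
width: 87.9
```

arm_command --pt "0 0 0.3 0" --pt "0 0 0.3 0"

```text
t: 20.3
ee_pos: [613.0, -98.1, 139.7]
orientation: [-1.189, 1.242, -1.241]
ft_force: [-6.5, -0.7, 1.6]
width: 87.6
```

arm_command --pt "0 0 0.2 0" --pt "0 0 0 0"

```text
t: 20.47
ee_pos: [613.0, -98.2, 139.7]
orientation: [-1.189, 1.243, -1.241]
ft_force: [-6.5, -1.1, 1.7]
width: 88.0
```

```bash
python3 f.py
```

```text
20.4667 [612.98 -98.15 139.67] [-6.48 -1.15  1.69] [-0.048  1.059 -0.009] j [  0.84 -56.73 -26.47   0.37  -1.89   0.  ]
```

arm_command --pt "0 0 0.2 0" --pt "0 0 0 0" --pt "0 0 0 0"

```text
t: 20.72
ee_pos: [613.0, -98.1, 139.7]
orientation: [-1.189, 1.243, -1.241]
ft_force: [-7.0, -0.4, 2.6]
width: 87.6
```

Total about 7.5 N, less ~4 N drag: nip of about 3.5 N. Backing off straight.

arm_command --pt "0 0 0 0" --pt "0 0 -0.3 0" --pt "0 0 -0.4 0" --pt "0 0 -0.5 0" --pt "0 0 -1 0" --pt "0 0 -2 0" --pt "0 0 -4 0" --pt "0 0 -8 0" --pt "0 0 -10 0" --pt "0 0 -10 0" --pt "0 -10 -5 0" --pt "0 -20 0 0" --pt "0 -20 0 0" --pt "0 -20 -20 0" --pt "0 -20 -30 0" --pt "0 0 -30 0" --pt "0 0 -30 0" --pt "0 0 0 0" --pt "0 0 0 0"

```text
t: 22.3
ee_pos: [461.5, -91.4, 230.7]
orientation: [-1.187, 1.241, -1.243]
ft_force: [0.0, 0.6, 0.2]
width: 87.8
```

```bash
python3 f.py; python3 - <<'E'
from h import *
for c in("scene","top"):
    im=get_image(c)
    for th in("tube","front_bar"):
      for s in silhouettes(c,th):
        ys,xs=np.nonzero(s["pixels"]); P=np.array([onz(c,p,130)[:2] for p in zip(xs,ys)]); w,v=np.linalg.eigh(np.cov(P.T)); m=P.mean(0)
        if 560<m[0]<700 and m[1]<50: print(c,th,round(s["conf"],2),np.round(s["at"]),m.round(1),np.round(cv2.minAreaRect(P.astype(np.float32))[1]),v[:,1].round(3))
    if c=="scene": cv2.imwrite("pics/k.png",cv2.resize(im[120:260,130:330],None,fx=4,fy=4,interpolation=cv2.INTER_CUBIC))
    print(c,"dish",[onz(c,d["at"],115).round() for d in tip_of(c,"dish_a")[:2]])
E
```

```text
22.3 [461.48 -91.4  230.65] [0.03 0.64 0.23] [ 0.063 -0.013  0.012] j [-1.300e-01 -3.906e+01 -2.276e+01  0.000e+00  1.600e-01 -3.000e-02]
scene tube 0.82 [204. 194.] [651.4 -89.5] [137.  31.] [0.052 0.999]
scene front_bar 0.64 [207. 190.] [ 623.  -105.6] [331.  47.] [0.049 0.999]
scene dish [array([ 717., -162.,  115.]), array([726., -35., 115.])]
top tube 0.58 [288. 144.] [656.7 -89.1] [123.  34.] [0.033 0.999]
top front_bar 0.87 [295. 154.] [ 635.1 -101.8] [307.  34.] [0.036 0.999]
top dish [array([ 725., -162.,  115.]), array([716., -28., 115.])]
```

View pics/k.png

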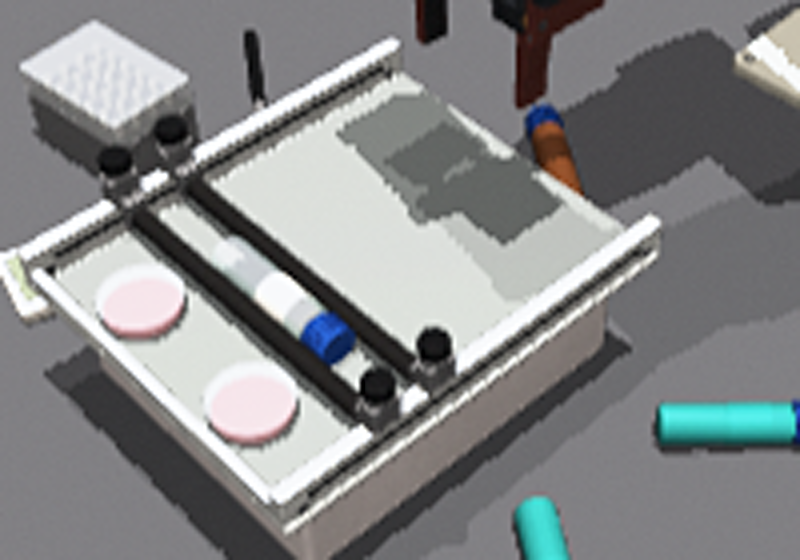

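The tube lies square between the bars with the fingers well clear (tube at crop (285,300), cap (327,337)). The dishes look unmoved. Handing in.

```bash
python3 -c "
from workcell import *
print(close_job())"
```

```text
the job is handed in; nothing more can be done
None
```

I loaded the tube and handed the job in at about 22.5 s. As far as I could check, it is held between the two bars as asked, but no verdict came back.

- **Rolling back:** I pushed the clear tube with the blue cap across the mat with two spread fingers. It squared up against the rear bar and I held it there for about 1.2 s. The wrist read 4.6–6 N (the top end is the edge of the 3–6 N range).
- **Letting go:** I backed the fingers straight off. The tube was still at the bar on the next look, and again after I had moved round to the front bar.
- **Nipping:** I slid the front bar up until the wrist force rose from about 4 N of drag to 6.5–7 N. That puts the nip at roughly 3 N. I then withdrew straight back and up.

**Last checks:**
- **Squareness:** The tube axis was within about 0.01 rad of the bars in both cameras, and the fingers were clear with about 0 N at the wrist.
- **Position:** The two cameras put the tube's x at 651 and 657 mm; touch gave about 654 mm.
- **Bystanders:** The dishes looked unmoved in the picture. The network's points for them scattered by up to 10 mm between views, so they cannot confirm it. I did not re-measure the things on the bench.
- **Not measured:** I worked out the nip from the push and did not measure it again after letting go. I also took no top-view picture of the front bar meeting the tube.

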